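# Stopper a round flask and mix it on a touch vortex mixer

## Task

Mix the sample flask: take from the rack the stopper that fits it (the smaller of the two) and set it fully home in the neck of the round-bottom flask standing in the cork ring, then lift the flask by its neck, seat its round bottom in the sprung cup of the vortex mixer and press it down upright, firmly but without ramming it, until the cup is nearly all the way down. The mixer only runs while the cup is pressed, so never press it with the flask open, and finish while still gripping the neck and holding the cup down; do not disturb the other things on the bench.

Things in the scene. Friction and masses are not known exactly. Their poses are not given: they have to be found in the camera images.
- flask_center (a point): on the axis, half-way up the flask: clear 100 ml round-bottom flask, 120 g, 108 mm high, standing mouth up and loose in the cork ring (this point 68 mm above the bench). Round bulb 64 mm across, lowest point 54 mm and centre 22 mm below this point; straight neck 33 mm across, its top frosted, from 7 mm above this point up to the mouth. z axis out of the mouth
- flask_mouth (a point): centre of the flask's open mouth, at the top of the neck, 54 mm above flask_center along its axis; the bore is 24 mm across and straight, 30 mm deep
- stopper_center (a point): half-way along the stopper that fits: white plastic, 52 mm long, 20 g, plug-down in an end hole of the rack. Plug 28 mm long, 18 mm across at its tip (26 mm below this point) widening to 21; collar 31 mm across, 3 thick, underside 2 mm above this point; round grip 24 mm across, 5 to 26 mm above it. Home: collar on the neck's rim, this point 2 mm below flask_mouth; drops home by its weight
- large_stopper_center (a point): centre of the other stopper in the rack, which does not fit: the same shape and height but thicker (collar 38 mm, grip 32 mm, plug 25-26 mm across)
- rack: fixed white plastic tube rack, 52 x 150 x 50 mm, its top plate (upper face 50 mm above the bench) with a row of three 27 mm holes along its y axis at -44, 0 and +44 mm; a stopper hangs by its collar in each end hole, the middle one is empty. Origin at the centre of its underside
- cork_ring: loose cork ring that carries the flask: 92 mm outside, 48 mm hole, 25 mm high; origin at the centre of its underside
- mixer: fixed vortex mixer, white housing about 150 x 128 mm and 119 mm high with a sloped control panel (black dial) towards its -x side; on top, on its vertical axis, a black sprung cup. Origin at the centre of its underside, below the cup's axis
- cup_rim (a point): centre of the upper edge of the mixer's sprung cup, 150 mm above the bench when up; sinks with the cup. The cup is a black rubber ring 64 mm outside with a straight round opening 46 mm across; the flask's bulb sits on the opening's edge, its lowest point 10 mm below the rim (flask_center 44 mm above the rim), free of the cup's floor
- cup (a joint): how far the sprung cup is pressed down, m: 0 up, 0.008 at its stop. The spring starts at 3 N and rises by 1 N per mm to 11 N at the stop; the flask's weight alone does not move it. It springs back up when let go
- slide_box: bystander: grey plastic microscope-slide box lying flat, 84 x 97 x 33 mm; origin at the centre of its underside
- petri_dishes: bystander: stack of three clear petri dishes, 90 mm across, 45 mm high; origin at the centre of its underside
- amber_bottle: bystander: amber reagent bottle, 60 mm across, 130 mm high; origin at the centre of its underside
- beaker: bystander: small empty glass beaker, 56 mm across, 70 mm high; origin at the centre of its underside
- conical_flask: bystander: conical (flat-bottomed) flask with black cap, 82 mm across, 128 mm high; origin at the centre of its underside
- wash_bottle: bystander: white squeeze wash bottle with bent spout, 60 mm across, 185 mm high; origin at the centre of its underside
Mind the look-alikes: they are no part of the job. Leave any black look-alike of the part that bears stopper_center alone. Several things have the shape of the cork_ring; the one meant has the colours described above.

How it is judged:
By the outcome, as a careful person would: the job done as asked, in the order asked, and still so for the second after the job is handed in, while the arm keeps its last pose, push and grip.
It also fails if it takes over 72 s, if anything falls off the work surface, if the arm or the gripper's body presses on something with over 40 N, if the wrist force passes 120 N, or if a joint passes its speed limit or range.

## Robot

A 6-joint arm with a two-finger parallel gripper is mounted at the origin on the work surface. World frame = base frame: x ahead of the robot, y to its left, z up, the work surface at z = 0. Lengths are in m, angles in degrees, forces in N, time in s.
With the tool pointing down it reaches from about 0.375 to 0.9 m from the base axis. Payload 3.1 kg.
Tool frame: the origin (TCP) lies on the centre line of the jaws, within the pads' length; the fingertips stand 25 mm ahead of it and the grasp point (between the pads) lies 6 mm ahead of it; z points along the fingers, y is the line along which they close (so a half turn about z gives the same grasp; the last joint's range is limited). The gripper opens to 87 mm and grips with 3 to 60 N. Pads are 19 mm wide; open, the fingers measure 117 mm over their backs; the gripper's body (75 mm by 190 mm) begins 51 mm behind the grasp point.
Start: joints at [54.632, 30.224, 82.088, -0, 67.689, -10.227], TCP at [0.265, 0.566, 0.248] pointing down, gripper open.
Joint ranges: [-176.69, 176.69], [-43.24, 126.21], [12.49, 139.97], [-82, 262], [0, 151.66], [-163.58, 163.58]. Speed limits (degrees/s): [159.86, 159.86, 180, 180, 180, 180].

## Interface

Orientations are given as a 3x3 rotation matrix whose columns are the frame's x, y, z axes.
In Python, from rig import * gives the robot as it stands.
- The arm moves only by the tool step_arm, never from a script. Its argument "steps" is a list of rows, each a list of 7 numbers: the shift along the tool's x, y, z normalised to -1 to 1, where 1 is 0.3 m, then the turn, a rotation vector about the tool's x, y, z normalised to -1 to 1, where 1 is 45 degrees, then the gripper's target within -1 to 1 (shut at 1, half-way at 0, fully open at -1). A call has 1 to 8 rows; each row is the pose to reach, as a shift and turn from the pose commanded when the call began, along the tool's axes at that moment; what a row does not reach only later rows make up. A row lasts 1/12 s, in which the tool goes at most 41.7 mm and 7.16 degrees, less where a joint would pass 70% of its speed; a pose out of reach is approached as far as the arm can. A call with a number of a shift or a turn outside -1 to 1 is refused whole. A call with a gripper value outside its range is refused whole. The fingers move at their own pace and stop on an object; the grip force is fixed at half the most. Time passes only in rows, so rows that repeat a pose let the fingers close. It gives the time, the measured TCP pose, the force, the opening and the grip force at its end, in the units of the state.
- read_state(): the state, without advancing time (a new reading comes with each control period).
- capture(name): name is "side" or "top"; returns a dict with "image" (400x640x3 uint8, red, green, blue), "vertical_fov" (degrees; the focal length in pixels is half the picture's height over the tangent of half this angle, whatever the lens; pixels are square), "cx", "cy" (the principal point, pixels), "world_from_camera" (4x4, takes a point from camera to world coordinates). Camera axes: x right, y down, z forward; pixel columns grow to the right and rows downward; lengths in m; the calibration is good to about 2 mm. A picture is of the moment at which its call begins. There is no depth.
- hand_in(): hands the job in; it is judged then, once.
The state is a dict: "time_s": time; "joint_positions": joint angles; "qvel": joint speeds; "tau": joint torques, N m; "position": TCP position; "tcp_rot": TCP orientation; "force": force on the tool from outside, world axes, zero at the start; "moment": the same for the moment, N m; "opening": opening from 0.0 (shut) to 1.0 (fully open); "grasp_force": force on a finger pad.
Only numpy, scipy, OpenCV 4.12 (cv2) and the standard library are available. Lean on these libraries where they do the work, as an engineer would, in place of code of your own. Each camera call takes 0.05 s, during which the arm holds its last target. There are 200 camera calls.

## Working session

There is one attempt and no reset: what is moved stays moved. The work goes in short steps, Python scripts to look and compute and a tool call to move; the robot and the scene stay as the last step left them, time stands still between calls to the robot, and variables do not carry over. Pictures are saved under pics/ and viewed, at most 10 in all, crops included, and the job is handed in when it is done.

Besides the shell and the picture viewer there is one more tool, called after "Emit:" by a JSON object that holds its "name" and its "arguments", one argument or row to a line. step_arm: Moves the arm, as the interface text tells. Scaled input: -1 to 1 covers 0.3 m each way for a shift and 45 degrees each way for a turn. Its arguments: {"type":"object","properties":{"steps":{"type":"array"}},"required":["steps"]}

```bash
mkdir -p pics; cat > h.py <<'E'
from rig import *
import numpy as np, cv2
def cap(n,f=None):
    c=capture(n)
    if f: cv2.imwrite('pics/'+f,c['image'][:,:,::-1])
    return c
def ray(c,u,v):
    f=200/np.tan(np.radians(c['vertical_fov'])/2)
    T=np.array(c['world_from_camera']); d=T[:3,:3]@np.array([(u-c['cx'])/f,(v-c['cy'])/f,1]); return T[:3,3],d
def atz(c,u,v,z):
    o,d=ray(c,u,v); return np.round(o+d*(z-o[2])/d[2],4)
def proj(c,p):
    f=200/np.tan(np.radians(c['vertical_fov'])/2)
    T=np.array(c['world_from_camera']); q=T[:3,:3].T@(np.array(p)-T[:3,3]); return np.round([c['cx']+f*q[0]/q[2],c['cy']+f*q[1]/q[2]],1)
E
python3 - <<'E'
from h import *
for n in('top','side'):
    c=cap(n,n+'0.png'); print(n,c['vertical_fov'],c['cx'],c['cy'],np.round(c['world_from_camera'],3).tolist())
s=read_state(); print(s)
E
```

```text
top 49.05663569110944 324.6251292879073 202.54743217221557 [[-0.003, -0.997, 0.073, 0.474], [-1.0, 0.002, -0.009, 0.009], [0.009, -0.073, -0.997, 1.438], [0.0, 0.0, 0.0, 1.0]]
side 55.24755711306936 313.82996332657575 196.21366408251302 [[0.999, 0.003, 0.042, 0.512], [-0.034, -0.529, 0.848, -0.794], [0.025, -0.849, -0.528, 0.625], [0.0, 0.0, 0.0, 1.0]]
{'time_s': 0.1, 'joint_positions': array([ 5.46294234e+01,  3.02739685e+01,  8.21487683e+01, -1.45421149e-03,
        6.76908784e+01, -1.02272380e+01]), 'qvel': array([ 0.00910165, -0.0572072 , -0.16724801,  0.08227162, -0.08939559,
       -0.03934289]), 'tau': array([-7.34501100e-05, -4.40985096e+01, -1.77149910e+01,  6.34705159e-02,
        5.33892796e-02, -3.67372684e-05]), 'position': array([0.26516878, 0.56527882, 0.24666746]), 'tcp_rot': array([[-9.05251592e-01,  4.24874429e-01, -1.12871271e-03],
       [ 4.24875801e-01,  9.05250184e-01, -1.63054570e-03],
       [ 3.28990212e-04, -1.95561681e-03, -9.99998034e-01]]), 'force': array([ 0.07068236, -0.91644073, -0.69171355]), 'moment': array([0.01979202, 0.01099649, 0.00374187]), 'grasp_force': 0.0, 'opening': 0.9993919612316332}
```

View pics/top0.png

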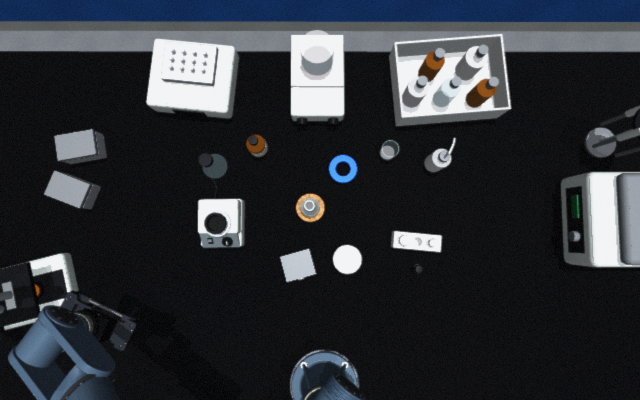

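View pics/side0.png

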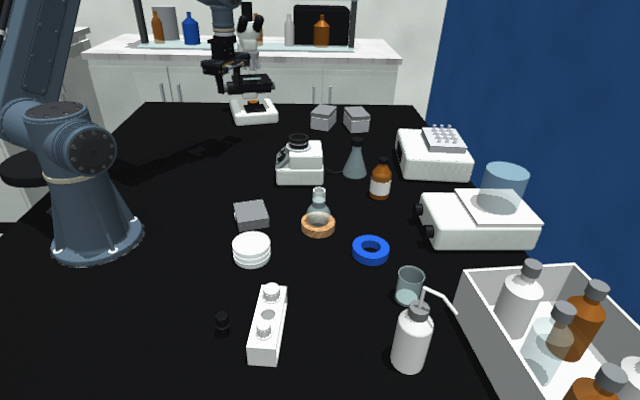

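Top view: mixer at (221,223), flask in the natural cork ring at (310,207), and a blue ring look-alike at (343,168). The rack is at (417,242), with stoppers near (403,241) and (432,243) and a black stopper look-alike at (418,268). I'll enlarge the rack, flask and cup to tell the two stoppers apart.

```bash
python3 - <<'E'
import cv2,numpy as np
t=cv2.imread('pics/top0.png');s=cv2.imread('pics/side0.png')
def z(i,x,y,w,h,k): return cv2.resize(i[y:y+h,x:x+w],(w*k,h*k),interpolation=cv2.INTER_CUBIC)
a=np.hstack([z(t,382,222,66,50,6),z(s,235,275,66,50,6)])
b=np.hstack([z(t,190,190,66,50,6),z(t,280,185,66,50,6)])
cv2.imwrite('pics/crop1.png',np.vstack([a,b]))
E
```

```text
(no output)
```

View pics/crop1.png

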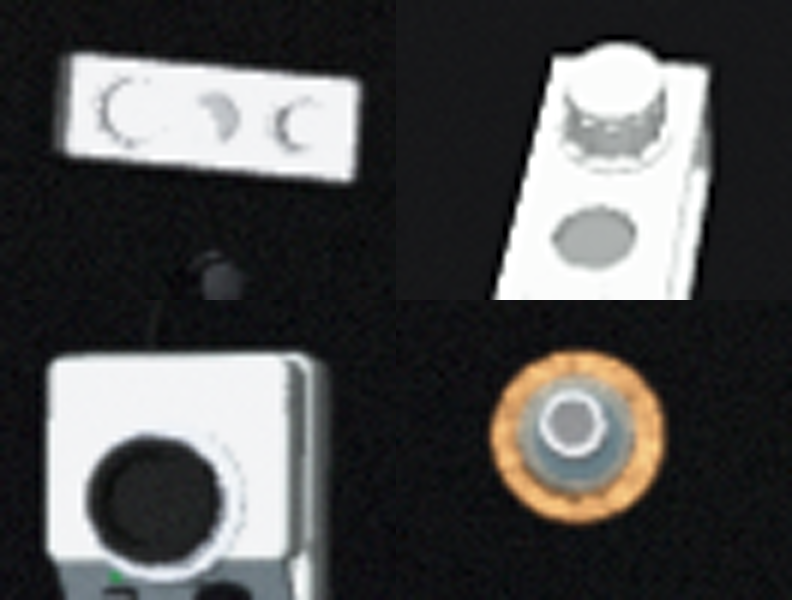

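Stoppers: the large one is at top px (403,241), with the wide arc and thick grip. The small one is at (432,243), at the -y end. The black one at (418,268) is to be ignored. The natural-coloured cork ring at (310,207) holds the flask, so it's the one meant, not the blue one.

```bash
python3 - <<'E'
from h import *
c=cap('top'); s=cap('side')
q=lambda x,y,X,Y:(x+(X+.5)/6-.5,y+(Y+.5)/6-.5)
R=np.array([atz(c,*q(382,222,*p),.05) for p in [(72,52),(360,77),(355,182),(68,155)]])
ctr=R.mean(0); ax=((R[1]+R[2])-(R[0]+R[3]))/2; L=np.linalg.norm(ax);ax/=L
print('rack',ctr,ax,L,np.linalg.norm(R[0]-R[3]),np.linalg.norm(R[1]-R[2]))
sm=ctr+.044*ax; 
cup=atz(c,*q(190,190,154,200),.15); m=atz(c,*q(280,185,177,123),.122); rg=atz(c,*q(280,185,182.5,137.5),.025)
print('small',sm,'cup',cup,'mouth',m,'ring',rg)
for n,p in dict(smtop=[sm[0],sm[1],.077],lgtop=[*(ctr-.044*ax)[:2],.077],hole=ctr,cup=cup,mouth=m,ringtop=rg).items(): print(n,proj(s,p))
I=s['image'].copy()[:,:,::-1]
k=5
def z(x,y,w=72,h=56,pts=()):
    j=cv2.resize(I[y:y+h,x:x+w],(w*k,h*k),interpolation=cv2.INTER_CUBIC)
    for p in pts:
        u,v=proj(s,p); cv2.circle(j,(int((u-x+.5)*k),int((v-y+.5)*k)),3,(0,0,255),-1)
    return j
o=np.vstack([np.hstack([z(235,280,pts=[[*(ctr-.044*ax)[:2],.077],ctr]),z(235,310,pts=[[sm[0],sm[1],.077]])]),np.hstack([z(265,125,pts=[cup]),z(285,185,pts=[m,rg])])])
cv2.imwrite('pics/ck.png',o)
E
```

```text
rack [ 0.4527  -0.29535  0.05   ] [-0.09272951 -0.99569134  0.        ] 0.15205515446705514 0.05417767067713417 0.05523784934263822
small [ 0.4486199  -0.33916042  0.05      ] cup [0.5088 0.3183 0.15  ] mouth [0.5624 0.0443 0.122 ] ring [0.5611 0.0439 0.025 ]
smtop [261.2 323.8]
lgtop [269.1 287.4]
hole [266.  314.6]
cup [296.8 137. ]
mouth [317.4 189.9]
ringtop [315.8 220.9]
```

View pics/ck.png

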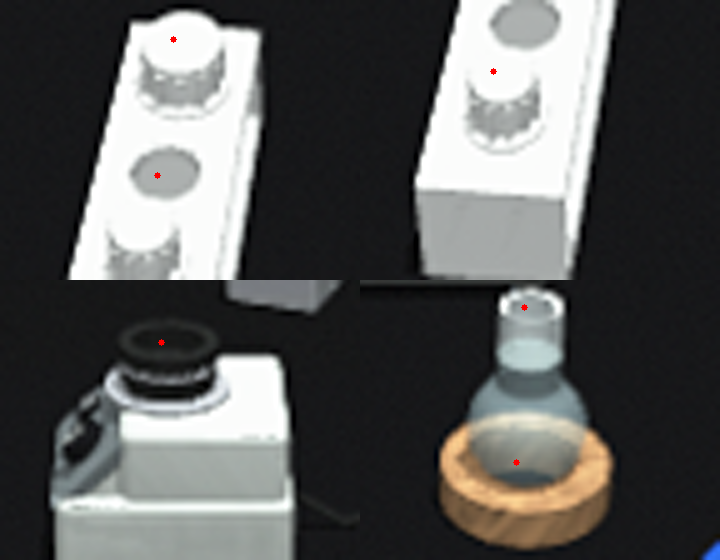

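Reprojection into the side view agrees to about 1.5 px, with a steady offset of about +3 mm in x, so I'll split it between the two cameras. Estimates:

| Thing | x (m) | y (m) |
|---|---|---|
| Small stopper | 0.4505 | -0.339 |
| Flask | 0.564 | 0.044 |
| Cup | 0.5105 | 0.318 |

Rack length and width come out right. Setting out now.

Emit:
{"name": "step_arm", "arguments": {
  "steps": [
    [-0.91, -0.53, 0, 0, 0, 1, -1],
    [-0.91, -0.53, 0, 0, 0, 1, -1],
    [-0.91, -0.53, 0, 0, 0, 1, -1],
    [-0.91, -0.53, 0, 0, 0, 1, -1],
    [-0.91, -0.53, 0, 0, 0, 1, -1],
    [-0.91, -0.53, 0, 0, 0, 1, -1],
    [-0.91, -0.53, 0, 0, 0, 1, -1],
    [-0.91, -0.53, 0, 0, 0, 1, -1]
  ]
}}

```text
time_s: 0.87
position: [0.4472, 0.3026, 0.2476]
tcp_rot: [[-0.336, 0.942, 0.001], [0.942, 0.336, -0.001], [-0.001, 0.001, -1.0]]
force: [1.1, 0.2, -0.8]
opening: 0.994
grasp_force: 0.0
```

Emit:
{"name": "step_arm", "arguments": {
  "steps": [
    [-0.91, -0.33, 0, 0, 0, 0.441, -1],
    [-0.91, -0.33, 0, 0, 0, 0.441, -1],
    [-0.91, -0.33, 0, 0, 0, 0.441, -1],
    [-0.91, -0.33, 0, 0, 0, 0.441, -1],
    [-0.91, -0.33, 0, 0, 0, 0.441, -1],
    [-0.91, -0.33, 0, 0, 0, 0.441, -1],
    [-0.91, -0.33, 0, 0, 0, 0.441, -1],
    [-0.91, -0.33, 0, 0, 0, 0.441, -1]
  ]
}}

```text
time_s: 1.53
position: [0.4458, 0.0089, 0.2478]
tcp_rot: [[0.008, 1.0, 0.002], [1.0, -0.008, -0.003], [-0.003, 0.002, -1.0]]
force: [0.2, 0.6, -0.4]
opening: 0.998
grasp_force: 0.0
```

Emit:
{"name": "step_arm", "arguments": {
  "steps": [
    [-1, 0.02, 0, 0, 0, 0, -0.3],
    [-1, 0.02, 0, 0, 0, 0, -0.3],
    [-1, 0.02, 0, 0, 0, 0, -0.3],
    [-1, 0.02, 0, 0, 0, 0, -0.3],
    [-1, 0.02, 0, 0, 0, 0, -0.3],
    [-1, 0.02, 0, 0, 0, 0, -0.3],
    [-1, 0.02, 0, 0, 0, 0, -0.3],
    [-1, 0.02, 0, 0, 0, 0, -0.3]
  ]
}}

```text
time_s: 2.2
position: [0.452, -0.2914, 0.2479]
tcp_rot: [[0.004, 1.0, 0.003], [1.0, -0.004, -0.006], [-0.006, 0.003, -1.0]]
force: [0.4, 0.1, 0.7]
opening: 0.657
grasp_force: 0.0
```

Emit:
{"name": "step_arm", "arguments": {
  "steps": [
    [-0.16, 0, 0.35, 0, 0, 0, -0.3],
    [-0.16, 0, 0.35, 0, 0, 0, -0.3],
    [-0.16, 0, 0.35, 0, 0, 0, -0.3],
    [-0.16, 0, 0.35, 0, 0, 0, -0.3],
    [-0.16, 0, 0.35, 0, 0, 0, -0.3],
    [-0.16, 0, 0.35, 0, 0, 0, -0.3]
  ]
}}

```text
time_s: 2.7
position: [0.4514, -0.3318, 0.1436]
tcp_rot: [[-0.001, 1.0, 0.001], [1.0, 0.001, -0.0], [-0.0, 0.001, -1.0]]
force: [0.4, 0.4, 0.6]
opening: 0.651
grasp_force: 0.0
```

```bash
python3 - <<'E'
from h import *
s=cap('side'); st=read_state(); print(st['position'],st['opening'],st['tcp_rot'].round(3).tolist())
p=st['position'];R=st['tcp_rot']
tip=p+R@[0,0,.025]; print(proj(s,tip), tip)
I=s['image'][:,:,::-1]; x,y,w,h,k=205,250,120,90,6
j=cv2.resize(I[y:y+h,x:x+w],(w*k,h*k),interpolation=cv2.INTER_CUBIC)
o=st['opening']*.0435
for q in (tip,tip+R@[0,o,0],tip-R@[0,o,0],[.4505,-.339,.074]):
    u,v=proj(s,q); cv2.circle(j,(int((u-x+.5)*k),int((v-y+.5)*k)),3,(0,0,255),-1)
cv2.imwrite('pics/s1.png',j)
E
```

```text
[ 0.4517494  -0.33204798  0.14441288] 0.6491491097696296 [[-0.001, 1.0, 0.002], [1.0, 0.001, -0.002], [-0.002, 0.002, -1.0]]
[262.2 303.8] [ 0.45179696 -0.33208856  0.11941296]
```

View pics/s1.png

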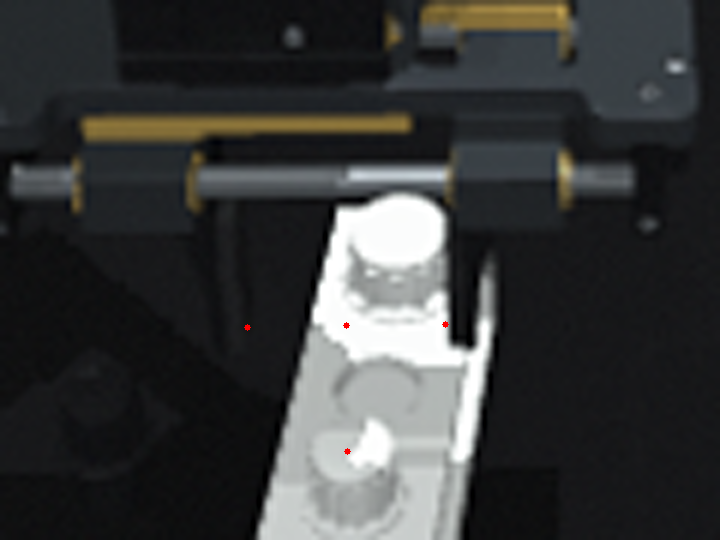

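The crop shows the fingers straddling the small stopper: finger inner faces near columns 240 and 450, stopper top centre about (351,450), within 1 px of my mark. The TCP is 7 mm short in y, so I'll correct that, descend and grip.

Emit:
{"name": "step_arm", "arguments": {
  "steps": [
    [-0.023, 0, 0.05, 0, 0, 0, -0.3],
    [-0.023, 0, 0.1, 0, 0, 0, -0.3],
    [-0.023, 0, 0.15, 0, 0, 0, -0.3],
    [-0.023, 0, 0.19, 0, 0, 0, -0.3],
    [-0.023, 0, 0.21, 0, 0, 0, -0.3],
    [-0.023, 0, 0.21, 0, 0, 0, -0.3],
    [-0.023, 0, 0.21, 0, 0, 0, -0.3],
    [-0.023, 0, 0.21, 0, 0, 0, -0.3]
  ]
}}

```text
time_s: 3.42
position: [0.4516, -0.3398, 0.0811]
tcp_rot: [[-0.001, 1.0, 0.002], [1.0, 0.001, -0.002], [-0.002, 0.002, -1.0]]
force: [-0.1, -0.3, -0.0]
opening: 0.646
grasp_force: 0.0
```

Emit:
{"name": "step_arm", "arguments": {
  "steps": [
    [0, 0, 0, 0, 0, 0, 0.9],
    [0, 0, 0, 0, 0, 0, 0.9],
    [0, 0, 0, 0, 0, 0, 0.9],
    [0, 0, 0, 0, 0, 0, 0.9],
    [0, 0, 0, 0, 0, 0, 0.9],
    [0, 0, 0, 0, 0, 0, 0.9],
    [0, 0, 0, 0, 0, 0, 0.9],
    [0, 0, 0, 0, 0, 0, 0.9]
  ]
}}

```text
time_s: 4.08
position: [0.4508, -0.3395, 0.0795]
tcp_rot: [[-0.0, 1.0, -0.0], [1.0, 0.0, 0.0], [0.0, -0.0, -1.0]]
force: [-0.0, 0.9, 0.7]
opening: 0.267
grasp_force: 30.0
```

Opening 23 mm at 30 N matches the 24 mm grip. Lifting and going to the flask.

Emit:
{"name": "step_arm", "arguments": {
  "steps": [
    [0, 0, -0.07, 0, 0, 0, 0.9],
    [0, 0, -0.15, 0, 0, 0, 0.9],
    [0, 0, -0.25, 0, 0, 0, 0.9],
    [0, 0, -0.35, 0, 0, 0, 0.9],
    [0, 0, -0.45, 0, 0, 0, 0.9],
    [0, 0, -0.5, 0, 0, 0, 0.9],
    [0, 0, -0.5, 0, 0, 0, 0.9]
  ]
}}

```text
time_s: 4.67
position: [0.4524, -0.3411, 0.2336]
tcp_rot: [[-0.0, 1.0, 0.006], [1.0, 0.0, -0.006], [-0.006, 0.006, -1.0]]
force: [-0.6, 0.3, -0.2]
opening: 0.265
grasp_force: 30.0
```

Emit:
{"name": "step_arm", "arguments": {
  "steps": [
    [0.08, 0.02, 0, 0, 0, 0, 0.9],
    [0.2, 0.06, 0, 0, 0, 0, 0.9],
    [0.32, 0.1, 0, 0, 0, 0, 0.9],
    [0.44, 0.14, 0, 0, 0, 0, 0.9],
    [0.56, 0.18, 0, 0, 0, 0, 0.9],
    [0.68, 0.22, 0, 0, 0, 0, 0.9],
    [0.8, 0.26, 0, 0, 0, 0, 0.9],
    [0.92, 0.3, 0, 0, 0, 0, 0.9]
  ]
}}

```text
time_s: 5.33
position: [0.5401, -0.0614, 0.228]
tcp_rot: [[0.0, 1.0, -0.003], [1.0, -0.0, 0.001], [0.001, -0.003, -1.0]]
force: [0.5, -0.9, -0.8]
opening: 0.266
grasp_force: 30.0
```

Emit:
{"name": "step_arm", "arguments": {
  "steps": [
    [0.12, 0.02, 0, 0, 0, 0, 0.9],
    [0.22, 0.04, 0, 0, 0, 0, 0.9],
    [0.31, 0.06, 0, 0, 0, 0, 0.9],
    [0.357, 0.077, 0, 0, 0, 0, 0.9],
    [0.357, 0.077, 0, 0, 0, 0, 0.9],
    [0.357, 0.077, 0, 0, 0, 0, 0.9],
    [0.357, 0.077, 0, 0, 0, 0, 0.9]
  ]
}}

```text
time_s: 5.92
position: [0.563, 0.0431, 0.2285]
tcp_rot: [[-0.0, 1.0, -0.002], [1.0, 0.0, -0.0], [-0.0, -0.002, -1.0]]
force: [-0.5, 0.3, -0.7]
opening: 0.263
grasp_force: 30.0
```

```bash
python3 - <<'E'
from h import *
st=read_state(); print(st['position'],st['opening'],st['grasp_force'],st['tcp_rot'].round(3).tolist())
s=cap('side'); p=st['position']; k=6; out=[]
print('tip',proj(s,p-[0,0,.058]),'mouth',proj(s,[.564,.0443,.122]))
I=s['image'][:,:,::-1]; x,y,w,h=270,130,100,90
j=cv2.resize(I[y:y+h,x:x+w],(w*k,h*k),interpolation=cv2.INTER_CUBIC)
for q in (p-[0,0,.058],p-[0,0,.03],[.564,.0443,.122]):
    u,v=proj(s,q); cv2.circle(j,(int((u-x+.5)*k),int((v-y+.5)*k)),2,(0,0,255),-1)
cv2.imwrite('pics/s2.png',j)
E
```

```text
[0.56303337 0.04312538 0.22851214] 0.26281092587306704 29.99973624944687 [[-0.0, 1.0, -0.002], [1.0, 0.0, -0.0], [-0.0, -0.002, -1.0]]
tip [318.2 173.5] mouth [318.  189.9]
```

View pics/s2.png

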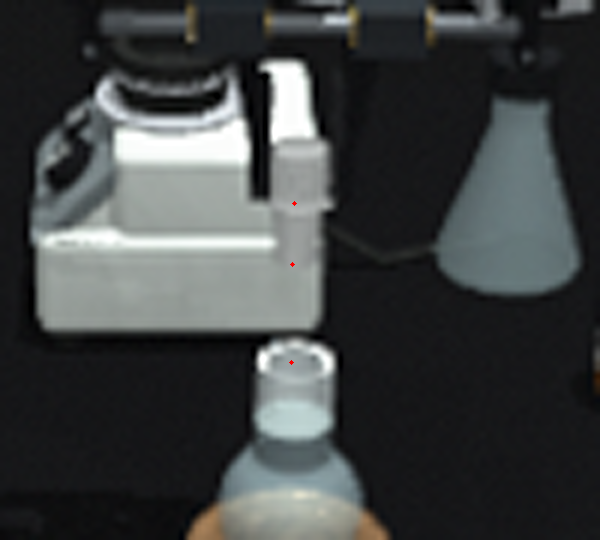

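```bash
python3 - <<'E'
from h import *
s=cap('side'); I=s['image'].astype(int).mean(2).round().astype(int)
print('cols',list(range(308,332)))
for r in list(range(150,178))+[186,188,190,192,194,196]: print(r,I[r,308:332].tolist())
E
```

```text
cols [308, 309, 310, 311, 312, 313, 314, 315, 316, 317, 318, 319, 320, 321, 322, 323, 324, 325, 326, 327, 328, 329, 330, 331]
150 [216, 255, 208, 61, 9, 20, 11, 220, 254, 252, 251, 252, 255, 234, 118, 13, 21, 25, 31, 23, 15, 18, 20, 23]
151 [255, 255, 222, 87, 5, 21, 12, 254, 255, 254, 252, 252, 253, 248, 147, 9, 18, 25, 29, 25, 16, 18, 22, 22]
152 [252, 255, 240, 125, 2, 22, 13, 251, 255, 250, 240, 235, 235, 230, 141, 55, 30, 22, 30, 22, 16, 16, 23, 24]
153 [251, 253, 255, 190, 2, 21, 15, 211, 201, 167, 164, 166, 166, 169, 155, 135, 84, 32, 30, 23, 18, 19, 23, 25]
154 [251, 253, 255, 191, 16, 18, 20, 114, 163, 178, 180, 180, 179, 180, 183, 190, 135, 56, 24, 21, 16, 20, 21, 23]
155 [252, 253, 255, 195, 41, 17, 19, 106, 161, 187, 195, 195, 195, 195, 194, 195, 134, 51, 22, 17, 18, 21, 23, 23]
156 [245, 246, 253, 174, 32, 17, 21, 86, 146, 163, 171, 174, 173, 170, 165, 157, 111, 50, 24, 19, 16, 21, 24, 23]
157 [198, 200, 207, 122, 0, 18, 22, 104, 143, 150, 154, 156, 157, 157, 151, 151, 111, 50, 24, 18, 18, 22, 24, 23]
158 [164, 165, 171, 100, 5, 20, 21, 128, 146, 148, 158, 159, 157, 159,
[... 2212 characters left out ...]
0, 99, 25, 22, 23, 22, 23, 22, 24, 23]
186 [8, 7, 9, 7, 8, 3, 1, 56, 76, 78, 110, 121, 94, 50, 18, 12, 18, 22, 22, 24, 23, 22, 23, 23]
188 [16, 16, 16, 14, 5, 150, 175, 221, 225, 182, 158, 157, 177, 204, 240, 220, 154, 71, 17, 22, 23, 23, 23, 23]
190 [23, 23, 21, 19, 58, 247, 214, 146, 151, 159, 162, 158, 155, 149, 136, 171, 253, 179, 12, 20, 23, 22, 22, 22]
192 [21, 21, 21, 16, 51, 109, 153, 169, 180, 178, 176, 169, 167, 167, 169, 183, 184, 110, 23, 20, 23, 23, 23, 21]
194 [22, 22, 22, 17, 55, 118, 139, 152, 162, 166, 166, 163, 162, 156, 148, 139, 146, 92, 25, 20, 23, 24, 22, 22]
196 [23, 24, 21, 18, 61, 120, 146, 162, 175, 177, 181, 178, 173, 166, 150, 136, 140, 88, 22, 22, 23, 22, 22, 23]
```

Side view: the stopper hangs straight above the mouth. The edge profiles put the plug centre at about column 318.6 and the mouth at 318.7. After the camera lean that means moving +2 mm in x. I'll lower the tip to just above the rim and look from there.

Emit:
{"name": "step_arm", "arguments": {
  "steps": [
    [0.004, 0.007, 0.04, 0, 0, 0, 0.9],
    [0.004, 0.007, 0.08, 0, 0, 0, 0.9],
    [0.004, 0.007, 0.11, 0, 0, 0, 0.9],
    [0.004, 0.007, 0.14, 0, 0, 0, 0.9],
    [0.004, 0.007, 0.14, 0, 0, 0, 0.9],
    [0.004, 0.007, 0.14, 0, 0, 0, 0.9],
    [0.004, 0.007, 0.14, 0, 0, 0, 0.9]
  ]
}}

```text
time_s: 6.6
position: [0.5662, 0.0447, 0.1876]
tcp_rot: [[0.0, 1.0, 0.0], [1.0, -0.0, -0.0], [-0.0, 0.0, -1.0]]
force: [-0.3, 0.5, -0.7]
opening: 0.264
grasp_force: 30.0
```

```bash
python3 - <<'E'
from h import *
st=read_state(); print(st['position'],st['force'])
s=cap('side'); p=st['position']; k=12
I=s['image'][:,:,::-1]; x,y,w,h=292,160,54,48
j=cv2.resize(I[y:y+h,x:x+w],(w*k,h*k),interpolation=cv2.INTER_CUBIC)
for q in (p-[0,0,.0575],[.565,.0443,.122]):
    u,v=proj(s,q); print(u,v); cv2.circle(j,(int((u-x+.5)*k),int((v-y+.5)*k)),2,(0,0,255),-1)
cv2.imwrite('pics/s3.png',j)
E
```

```text
[0.56617141 0.04473665 0.18764051] [-0.31742961  0.4508056  -0.72828412]
318.9 187.1
318.4 189.9
```

View pics/s3.png

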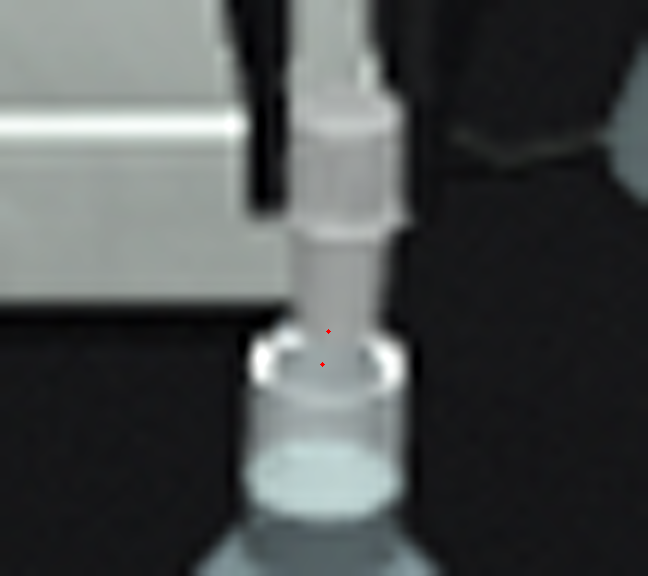

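The crop shows the mouth centre at column 327 and the plug tip at about 338, so the stopper is 2 mm too far in +x. Rows agree. Correcting by -2 mm and easing it in.

Emit:
{"name": "step_arm", "arguments": {
  "steps": [
    [0, -0.007, 0, 0, 0, 0, 0.9],
    [0, -0.007, 0.01, 0, 0, 0, 0.9],
    [0, -0.007, 0.02, 0, 0, 0, 0.9],
    [0, -0.007, 0.03, 0, 0, 0, 0.9],
    [0, -0.007, 0.04, 0, 0, 0, 0.9],
    [0, -0.007, 0.05, 0, 0, 0, 0.9],
    [0, -0.007, 0.05, 0, 0, 0, 0.9]
  ]
}}

```text
time_s: 7.23
position: [0.5633, 0.045, 0.1717]
tcp_rot: [[-0.0, 1.0, -0.001], [1.0, 0.0, 0.0], [0.0, -0.001, -1.0]]
force: [-0.4, 0.2, -0.7]
opening: 0.263
grasp_force: 30.0
```

```bash
python3 - <<'E'
from h import *
st=read_state(); print(st['position'],st['force'],st['moment'])
s=cap('side'); p=st['position']; k=10
c=cap('top')
def z(c,x,y,w,h):
    return cv2.resize(c['image'][y:y+h,x:x+w,::-1],(w*k,h*k),interpolation=cv2.INTER_CUBIC)
cv2.imwrite('pics/s4.png',np.hstack([z(s,300,160,40,55),z(c,290,185,40,55)]))
E
```

```text
[0.56333553 0.04497047 0.17174599] [-0.42793851  0.22781668 -0.6550052 ] [-0.05840181  0.01511414 -0.0163786 ]
```

View pics/s4.png

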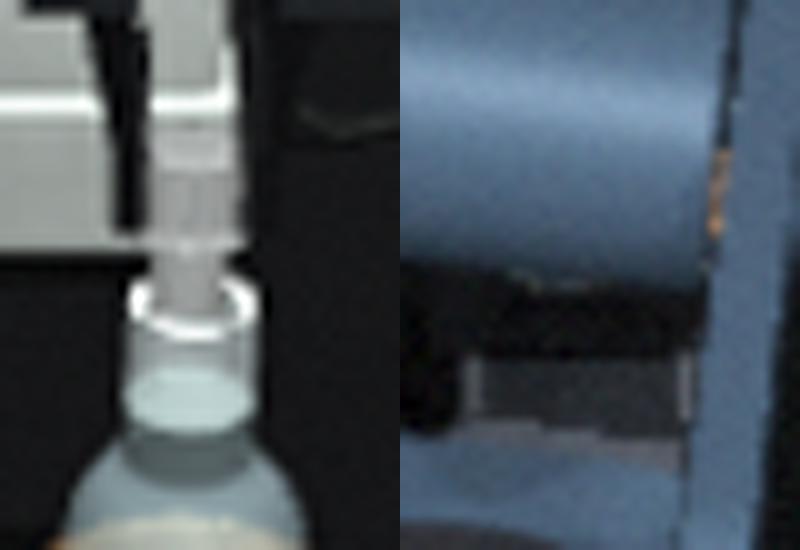

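The front rim now passes in front of the plug and there's no contact force, so the plug is inside the bore. Going down slowly.

Emit:
{"name": "step_arm", "arguments": {
  "steps": [
    [0, 0.002, 0.007, 0, 0, 0, 0.9],
    [0, 0.002, 0.014, 0, 0, 0, 0.9],
    [0, 0.002, 0.021, 0, 0, 0, 0.9],
    [0, 0.002, 0.028, 0, 0, 0, 0.9],
    [0, 0.002, 0.035, 0, 0, 0, 0.9],
    [0, 0.002, 0.035, 0, 0, 0, 0.9]
  ]
}}

```text
time_s: 7.83
position: [0.5641, 0.0449, 0.1615]
tcp_rot: [[-0.0, 1.0, -0.001], [1.0, 0.0, 0.0], [0.0, -0.001, -1.0]]
force: [0.0, -0.5, -0.2]
opening: 0.267
grasp_force: 30.0
```

Emit:
{"name": "step_arm", "arguments": {
  "steps": [
    [0, 0, 0.006, 0, 0, 0, 0.9],
    [0, 0, 0.012, 0, 0, 0, 0.9],
    [0, 0, 0.018, 0, 0, 0, 0.9],
    [0, 0, 0.022, 0, 0, 0, 0.9],
    [0, 0, 0.022, 0, 0, 0, 0.9]
  ]
}}

```text
time_s: 8.25
position: [0.5642, 0.0449, 0.1551]
tcp_rot: [[-0.0, 1.0, -0.001], [1.0, 0.0, 0.0], [0.0, -0.001, -1.0]]
force: [0.9, -1.2, 0.4]
opening: 0.264
grasp_force: 30.0
```

Emit:
{"name": "step_arm", "arguments": {
  "steps": [
    [0, 0, 0.004, 0, 0, 0, 0.9],
    [0, 0, 0.007, 0, 0, 0, 0.9],
    [0, 0, 0.007, 0, 0, 0, 0.9],
    [0, 0, 0.007, 0, 0, 0, 0.9]
  ]
}}

```text
time_s: 8.58
position: [0.5644, 0.0449, 0.1533]
tcp_rot: [[-0.0, 1.0, -0.0], [1.0, 0.0, 0.0], [0.0, -0.0, -1.0]]
force: [0.5, 0.1, -0.3]
opening: 0.263
grasp_force: 30.0
```

Emit:
{"name": "step_arm", "arguments": {
  "steps": [
    [0, 0, 0, 0, 0, 0, 0.2],
    [0, 0, 0, 0, 0, 0, 0.0],
    [0, 0, 0, 0, 0, 0, -0.2],
    [0, 0, 0, 0, 0, 0, -0.2],
    [0, 0, 0, 0, 0, 0, -0.2],
    [0, 0, 0, 0, 0, 0, -0.2],
    [0, 0, 0, 0, 0, 0, -0.2]
  ]
}}

```text
time_s: 9.17
position: [0.5644, 0.0449, 0.1534]
tcp_rot: [[-0.0, 1.0, 0.0], [1.0, 0.0, 0.0], [0.0, 0.0, -1.0]]
force: [-0.3, 0.3, -0.3]
opening: 0.589
grasp_force: 0.0
```

```bash
python3 - <<'E'
from h import *
st=read_state(); print(st['position'],st['opening'])
s=cap('side'); k=10
for zz in (.118,.122,.125,.146): print(zz,proj(s,[.564,.045,zz]))
x,y,w,h=285,150,70,60
cv2.imwrite('pics/s5.png',cv2.resize(s['image'][y:y+h,x:x+w,::-1],(w*k,h*k),interpolation=cv2.INTER_CUBIC))
E
```

```text
[0.56440144 0.04489807 0.15336539] 0.5893054432773043
0.118 [317.9 191.1]
0.122 [318.  189.8]
0.125 [318.  188.8]
0.146 [318.3 181.7]
```

View pics/s5.png

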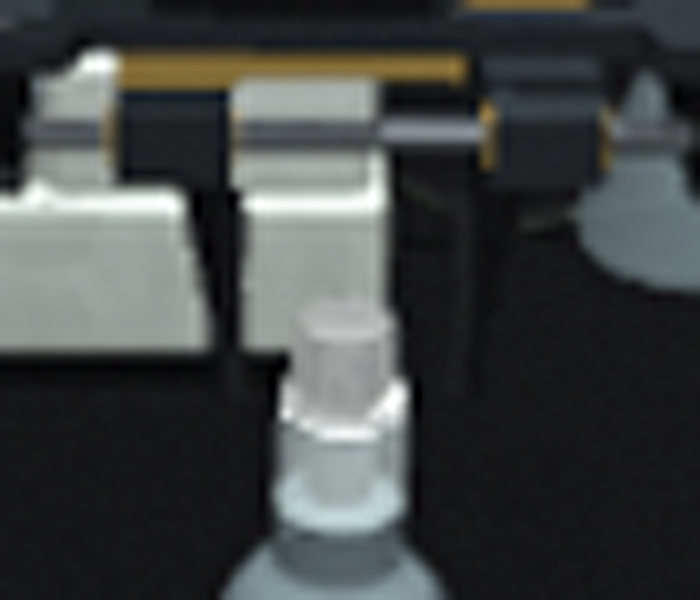

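The stopper is home: collar on the rim, plug visible in the bore, and its top at row 182 where a height of 0.146 m predicts 181.7. Going down to grip the neck.

Emit:
{"name": "step_arm", "arguments": {
  "steps": [
    [0, 0, 0.02, 0, 0, 0, -0.2],
    [0, 0, 0.05, 0, 0, 0, -0.2],
    [0, 0, 0.08, 0, 0, 0, -0.2],
    [0, 0, 0.11, 0, 0, 0, -0.2],
    [0, 0, 0.135, 0, 0, 0, -0.2],
    [0, 0, 0.148, 0, 0, 0, -0.2],
    [0, 0, 0.148, 0, 0, 0, -0.2],
    [0, 0, 0.148, 0, 0, 0, -0.2]
  ]
}}

```text
time_s: 9.88
position: [0.5642, 0.0449, 0.1085]
tcp_rot: [[-0.0, 1.0, -0.001], [1.0, 0.0, 0.0], [0.0, -0.001, -1.0]]
force: [-0.3, 0.9, -0.1]
opening: 0.6
grasp_force: 0.0
```

Emit:
{"name": "step_arm", "arguments": {
  "steps": [
    [0, 0, 0, 0, 0, 0, 0.1],
    [0, 0, 0, 0, 0, 0, 0.2],
    [0, 0, 0, 0, 0, 0, 0.3],
    [0, 0, 0, 0, 0, 0, 0.4],
    [0, 0, 0, 0, 0, 0, 0.9],
    [0, 0, 0, 0, 0, 0, 0.9],
    [0, 0, 0, 0, 0, 0, 0.9],
    [0, 0, 0, 0, 0, 0, 0.9]
  ]
}}

```text
time_s: 10.55
position: [0.5646, 0.0449, 0.1093]
tcp_rot: [[-0.0, 1.0, 0.001], [1.0, 0.0, -0.0], [-0.0, 0.001, -1.0]]
force: [-0.7, 0.1, 3.0]
opening: 0.366
grasp_force: 30.0
```

Neck gripped: 32 mm opening at 30 N. Lifting, while I refine the cup centre from the first top picture.

Emit:
{"name": "step_arm", "arguments": {
  "steps": [
    [0, 0, -0.04, 0, 0, 0, 0.9],
    [0, 0, -0.1, 0, 0, 0, 0.9],
    [0, 0, -0.18, 0, 0, 0, 0.9],
    [0, 0, -0.28, 0, 0, 0, 0.9],
    [0, 0, -0.38, 0, 0, 0, 0.9],
    [0, 0, -0.48, 0, 0, 0, 0.9],
    [0, 0, -0.54, 0, 0, 0, 0.9],
    [0, 0, -0.54, 0, 0, 0, 0.9]
  ]
}}

```text
time_s: 11.22
position: [0.5668, 0.0447, 0.2751]
tcp_rot: [[-0.0, 1.0, 0.009], [1.0, 0.0, -0.001], [-0.001, 0.009, -1.0]]
force: [0.9, -1.4, -1.6]
opening: 0.367
grasp_force: 30.0
```

```bash
python3 - <<'E'
from h import *
st=read_state(); print(st['position'],st['force'],st['opening'],st['grasp_force'])
c=cap('top'); k=8
I=cv2.imread('pics/top0.png',0); x,y=190,190
j=cv2.resize(I[y:y+50,x:x+66],None,fx=k,fy=k,interpolation=cv2.INTER_CUBIC)
for t in (80,110,140):
    cs,_=cv2.findContours((j<t).astype(np.uint8),cv2.RETR_LIST,cv2.CHAIN_APPROX_NONE)
    for q in cs:
        if cv2.contourArea(q)>5000:
            e=cv2.fitEllipse(cv2.convexHull(q)); u=x+(e[0][0]+.5)/k-.5; v=y+(e[0][1]+.5)/k-.5
            print(t,cv2.contourArea(q)/k/k,u,v,np.array(e[1])/k,atz(c,u,v,.15))
E
```

```text
[0.56677003 0.04474128 0.27511468] [ 0.8939437  -1.37024258 -1.62112099] 0.36661331414464743 29.97729768072155
80 348.3359375 215.30808448791504 223.08374786376953 [20.80387306 21.78913116] [0.5083 0.3182 0.15  ]Traceback (most recent call last):
  File "<stdin>", line 10, in <module>
cv2.error: OpenCV(4.12.0) /io/opencv/modules/imgproc/src/shapedescr.cpp:361: error: (-201:Incorrect size of input array) There should be at least 5 points to fit the ellipse in function 'fitEllipseNoDirect'
```

Emit:
{"name": "step_arm", "arguments": {
  "steps": [
    [0.07, -0.01, 0, 0, 0, 0, 0.9],
    [0.18, -0.03, 0, 0, 0, 0, 0.9],
    [0.29, -0.06, 0, 0, 0, 0, 0.9],
    [0.4, -0.08, 0, 0, 0, 0, 0.9],
    [0.51, -0.1, 0, 0, 0, 0, 0.9],
    [0.62, -0.12, 0, 0, 0, 0, 0.9],
    [0.73, -0.14, 0, 0, 0, 0, 0.9],
    [0.83, -0.17, 0, 0, 0, 0, 0.9]
  ]
}}

```text
time_s: 11.93
position: [0.5119, 0.2953, 0.2681]
tcp_rot: [[-0.0, 1.0, -0.004], [1.0, 0.0, -0.001], [-0.001, -0.004, -1.0]]
force: [0.2, 0.4, -1.3]
opening: 0.362
grasp_force: 30.0
```

Emit:
{"name": "step_arm", "arguments": {
  "steps": [
    [0.06, -0.01, 0, 0, 0, 0, 0.9],
    [0.083, -0.01, 0, 0, 0, 0, 0.9],
    [0.083, -0.01, 0.03, 0, 0, 0, 0.9],
    [0.083, -0.01, 0.06, 0, 0, 0, 0.9],
    [0.083, -0.01, 0.08, 0, 0, 0, 0.9],
    [0.083, -0.01, 0.08, 0, 0, 0, 0.9],
    [0.083, -0.01, 0.08, 0, 0, 0, 0.9],
    [0.083, -0.01, 0.08, 0, 0, 0, 0.9]
  ]
}}

```text
time_s: 12.6
position: [0.5108, 0.3178, 0.2468]
tcp_rot: [[0.001, 1.0, -0.0], [1.0, -0.001, -0.0], [-0.0, -0.0, -1.0]]
force: [0.6, 0.1, -1.6]
opening: 0.363
grasp_force: 30.0
```

```bash
python3 - <<'E'
from h import *
st=read_state(); p=st['position'];print(p,st['force'],st['moment'],st['tcp_rot'].round(3).tolist())
s=cap('side'); k=10
x,y,w,h=260,100,75,58
j=cv2.resize(s['image'][y:y+h,x:x+w,::-1],(w*k,h*k),interpolation=cv2.INTER_CUBIC)
for q in (p-[0,0,.0405+.054],p-[0,0,.0405+.022],p-[0,0,.0405-.054],[.5105,.319,.15]):
    u,v=proj(s,q); print(u,v); cv2.circle(j,(int((u-x+.5)*k),int((v-y+.5)*k)),2,(0,0,255),-1)
cv2.imwrite('pics/s6.png',j)
E
```

```text
[0.51084866 0.31781413 0.24684468] [ 0.57282789  0.07782597 -1.5621029 ] [-0.07756283  0.04903518  0.03568109] [[0.001, 1.0, -0.0], [1.0, -0.001, -0.0], [-0.0, -0.0, -1.0]]
297.5 136.4
297.5 126.7
297.6 102.5
297.4 136.9
```

View pics/s6.png

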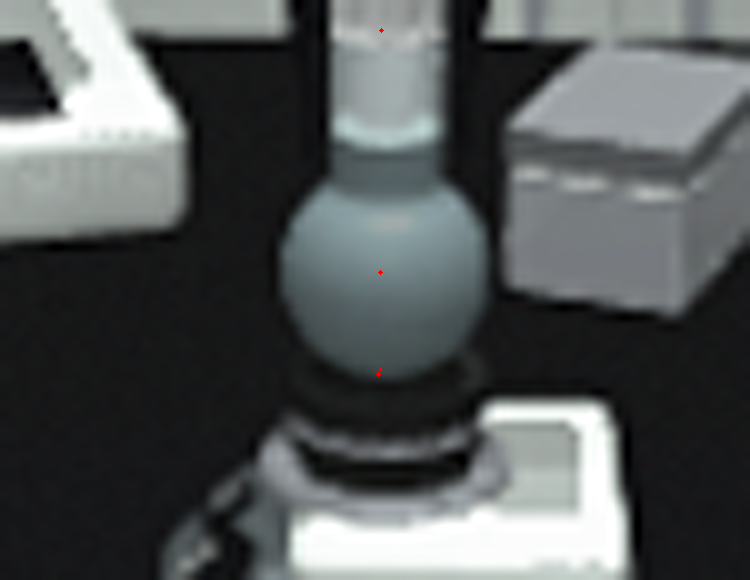

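The bulb (columns 280–489, centre 384) and the cup (283–490, centre 386) are in line to within about 0.5 mm, and the stopper is still home. Lowering until contact.

Emit:
{"name": "step_arm", "arguments": {
  "steps": [
    [0.003, 0, 0.007, 0, 0, 0, 0.9],
    [0.003, 0, 0.014, 0, 0, 0, 0.9],
    [0.003, 0, 0.021, 0, 0, 0, 0.9],
    [0.003, 0, 0.028, 0, 0, 0, 0.9],
    [0.003, 0, 0.033, 0, 0, 0, 0.9],
    [0.003, 0, 0.033, 0, 0, 0, 0.9],
    [0.003, 0, 0.033, 0, 0, 0, 0.9]
  ]
}}

```text
time_s: 13.23
position: [0.5105, 0.3199, 0.2371]
tcp_rot: [[-0.0, 1.0, 0.0], [1.0, 0.0, 0.0], [0.0, 0.0, -1.0]]
force: [0.9, 0.4, -1.1]
opening: 0.369
grasp_force: 30.0
```

Emit:
{"name": "step_arm", "arguments": {
  "steps": [
    [0, 0, 0.002, 0, 0, 0, 0.9],
    [0, 0, 0.004, 0, 0, 0, 0.9],
    [0, 0, 0.006, 0, 0, 0, 0.9],
    [0, 0, 0.008, 0, 0, 0, 0.9],
    [0, 0, 0.01, 0, 0, 0, 0.9],
    [0, 0, 0.01, 0, 0, 0, 0.9],
    [0, 0, 0.01, 0, 0, 0, 0.9]
  ]
}}

```text
time_s: 13.82
position: [0.5106, 0.3199, 0.2344]
tcp_rot: [[-0.0, 1.0, 0.001], [1.0, 0.0, 0.001], [0.001, 0.001, -1.0]]
force: [0.2, 1.2, 3.5]
opening: 0.368
grasp_force: 30.0
```

Contact at about the expected height. Pressing on slowly, watching the force.

Emit:
{"name": "step_arm", "arguments": {
  "steps": [
    [0, 0, 0.002, 0, 0, 0, 0.9],
    [0, 0, 0.004, 0, 0, 0, 0.9],
    [0, 0, 0.006, 0, 0, 0, 0.9],
    [0, 0, 0.008, 0, 0, 0, 0.9],
    [0, 0, 0.01, 0, 0, 0, 0.9],
    [0, 0, 0.01, 0, 0, 0, 0.9],
    [0, 0, 0.01, 0, 0, 0, 0.9]
  ]
}}

```text
time_s: 14.4
position: [0.5107, 0.32, 0.2316]
tcp_rot: [[-0.0, 1.0, 0.001], [1.0, 0.0, 0.001], [0.001, 0.001, -1.0]]
force: [-0.2, 1.5, 6.2]
opening: 0.367
grasp_force: 30.0
```

```bash
python3 - <<'E'
from h import *
for i in range(4):
    cap('side'); st=read_state(); print(st['position'].round(4),st['force'].round(2),st['moment'].round(3))
E
```

```text
[0.5107 0.32   0.2316] [-0.87  2.12  6.06] [ 0.138  0.241 -0.025]
[0.5106 0.32   0.2316] [-0.34  1.74  5.41] [ 0.135  0.208 -0.007]
[0.5106 0.32   0.2316] [-0.92  1.27  5.53] [ 0.167  0.206 -0.062]
[0.5106 0.32   0.2316] [-0.28  1.3   5.74] [ 0.172  0.209 -0.026]
```

Emit:
{"name": "step_arm", "arguments": {
  "steps": [
    [0, 0, 0.002, 0, 0, 0, 0.9],
    [0, 0, 0.004, 0, 0, 0, 0.9],
    [0, 0, 0.006, 0, 0, 0, 0.9],
    [0, 0, 0.008, 0, 0, 0, 0.9],
    [0, 0, 0.01, 0, 0, 0, 0.9],
    [0, 0, 0.01, 0, 0, 0, 0.9],
    [0, 0, 0.01, 0, 0, 0, 0.9]
  ]
}}

```text
time_s: 15.18
position: [0.5109, 0.3202, 0.2291]
tcp_rot: [[-0.0, 1.0, 0.002], [1.0, 0.0, 0.001], [0.001, 0.002, -1.0]]
force: [-1.3, 1.8, 7.0]
opening: 0.366
grasp_force: 30.0
```

```bash
python3 - <<'E'
from h import *
F=[]
for i in range(8):
    cap('side'); st=read_state(); F.append(np.r_[st['position'],st['force'],st['moment']])
print(np.mean(F,0).round(4),st['grasp_force'],st['opening'])
E
```

```text
[ 0.5109  0.3202  0.2291 -0.729   1.8473  7.8602  0.2007  0.2756 -0.0267] 29.998647747576044 0.3631767316310356
```

About 9.3 N, so roughly 6.3 mm down. Another 1 mm.

Emit:
{"name": "step_arm", "arguments": {
  "steps": [
    [0, 0, 0.001, 0, 0, 0, 0.9],
    [0, 0, 0.002, 0, 0, 0, 0.9],
    [0, 0, 0.003, 0, 0, 0, 0.9],
    [0, 0, 0.0035, 0, 0, 0, 0.9],
    [0, 0, 0.0035, 0, 0, 0, 0.9],
    [0, 0, 0.0035, 0, 0, 0, 0.9]
  ]
}}

```text
time_s: 16.08
position: [0.5109, 0.3203, 0.2282]
tcp_rot: [[-0.0, 1.0, 0.002], [1.0, 0.0, 0.002], [0.002, 0.002, -1.0]]
force: [-0.7, 1.0, 8.6]
opening: 0.366
grasp_force: 30.0
```

```bash
python3 - <<'E'
from h import *
F=[]
for i in range(10):
    c=cap('side'); st=read_state(); F.append(np.r_[st['position'],st['force'],st['moment']])
print(np.mean(F,0).round(4),st['grasp_force'],st['opening'])
# bulb / cup shift vs. the picture: neck edges for tilt
I=c['image'].astype(int).mean(2).round().astype(int)
for r in (104,108,112,116,126,132): print(r,I[r,284:314].tolist())
E
```

```text
[ 0.5109  0.3203  0.2283 -0.9717  1.7445  8.7807  0.1914  0.3267 -0.0482] 29.99643217236347 0.36648708573969313
104 [14, 14, 17, 16, 16, 16, 13, 18, 21, 11, 117, 143, 151, 157, 151, 155, 151, 143, 101, 40, 17, 17, 14, 16, 14, 17, 15, 13, 12, 32]
108 [22, 21, 23, 23, 22, 18, 15, 20, 19, 123, 168, 164, 163, 171, 163, 168, 161, 158, 167, 151, 83, 18, 17, 17, 18, 22, 25, 21, 18, 16]
112 [24, 22, 23, 22, 23, 20, 16, 21, 18, 125, 141, 149, 161, 165, 170, 171, 171, 161, 150, 121, 64, 22, 19, 19, 22, 18, 57, 136, 153, 152]
116 [23, 24, 21, 21, 22, 23, 17, 19, 18, 133, 149, 155, 161, 165, 168, 170, 167, 158, 151, 114, 56, 19, 19, 21, 22, 18, 42, 99, 120, 122]
126 [23, 24, 23, 21, 20, 43, 99, 136, 146, 147, 149, 151, 153, 153, 154, 154, 154, 156, 152, 150, 149, 147, 115, 55, 17, 16, 78, 118, 125, 123]
132 [24, 23, 21, 18, 72, 92, 100, 108, 114, 118, 120, 125, 128, 130, 130, 130, 128, 126, 123, 123, 119, 114, 108, 102, 70, 32, 21, 23, 23, 24]
```

10.2 N, so about 7.2 of 8 mm; the flask is upright and the grip holds at 30 N. Handing in.

```bash
python3 -c "
from rig import *
print(hand_in())"
```

```text
the job is handed in; nothing more can be done
None
```

I put the small stopper fully home, seated the flask in the mixer cup and handed in with the neck still gripped upright, the cup about 7.2 of 8 mm down (estimated from a 10 N push) and 16 s used; no verdict came back.

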